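# Turn a sample carrier over on a turnover ramp and register it

## Robot

A 7-joint arm with a two-finger parallel gripper is mounted at the origin on a cart in front of the work surface, level with it; the furniture and walls round the work are solid. World frame = base frame: x ahead of the robot, y to its left, z up, the work surface at z = 0. Lengths are in mm, angles in rad, forces in N, time in s.
With the tool pointing down it reaches from about 350 to 775 mm from the base axis. Payload 3.1 kg.
Tool frame: the origin (TCP) lies midway between the tips of the shut fingers; the grasp point (between the pads) lies 19 mm behind it; z points along the fingers, y is the direction in which the jaws open and shut (so a half turn about z gives the same grasp; the last joint's range is limited). The gripper opens to 85 mm and grips with 20 to 120 N. Pads are 22 mm wide; open, the fingers measure 114 mm over their backs; the gripper's body (76 mm by 85 mm) begins 54 mm behind the grasp point. The pads swing forward as they close: fully open they stand 13 mm farther back than shut.
Start: joints at [-1.195, 0.311, 0.014, 1.512, -0.004, 1.319, -0.027], TCP at [223.139, 502.719, 231.304] pointing down, gripper open.
Joint ranges: [-2.7, 2.7], [-0.3, 1.91], [-1.27, 1.3], [0.12, 2.57], [-1.44, 4.58], [0.2, 2.03], [-3.05, 3.05]. Speed limits (rad/s): [2.79, 2.79, 3.14, 3.14, 3.14, 3.14, 3.14].

## Interface

Orientations are given as a rotation vector (axis times angle).
In Python, from cell import * gives the robot as it stands.
- The arm moves only by the tool step_arm, never from a script. Its argument "rows" is a list of rows, each a list of 4 numbers: the shift along the tool's x, y, z in mm, then the turn about the tool's z in rad. A call has 1 to 20 rows; each row shifts and turns the commanded pose from where the row before left it, along the tool's axes as they then stand; what a row does not reach is not made up. A row lasts 1/12 s, in which the tool goes at most 41.7 mm and 7.16 degrees, less where a joint would pass 70% of its speed; a pose out of reach is approached as far as the arm can. A call with a gripper value outside its range is refused whole. "hand" is the closure, from 0 (fully open) to 1 (shut), set as the call begins (left out, the last holds). The fingers move at their own pace and stop on an object; "squeeze" is the grip in N (left out, the last holds). Time passes only in rows, so rows that do not move let the fingers close. It gives the time, the measured TCP pose, the force and the opening at its end, in the units of the state.
- read_state(): the state, without advancing time (a new reading comes with each control period).
- read_camera(name): name is "scene" or "top" or "wrist"; returns a dict with "frame" (384x512x3 uint8, red, green, blue), "depth" (384x512 float32, mm along the optical axis (not along the pixel's ray), 0 where there is no reading), "fx", "fy", "cx", "cy" (pixels), "k1" (the pictures are not rectified: a ray, as slopes to the right and down, at radius r is drawn at 1 + k1 r^2 times it, then the intrinsics apply), "R" (3x3) and "t" (3): a world point X has camera coordinates R X + t. Camera axes: x right, y down, z forward; pixel columns grow to the right and rows downward; lengths in mm; the calibration is good to about 2 mm. A picture is of the moment at which its call begins.
- sign_off(): hands the job in, once; it reports no verdict.
The state is a dict: "time_s": time; "joint_positions": joint angles; "qvel": joint speeds; "joint_efforts": joint torques, N m; "ee_pos": TCP position; "ee_rot": TCP orientation; "contact_force": force on the tool from outside, world axes, zero at the start; "ft_torque": the same for the moment, N m; "opening": opening from 0.0 (shut) to 1.0 (fully open).
Only numpy, scipy, OpenCV 4.12 (cv2) and the standard library are available. Lean on these libraries where they do the work, as an engineer would, in place of code of your own. Each camera call takes 0.05 s, during which the arm holds its last target. There are 200 camera calls.

## Task

The flat sample carrier lies with its glass windows down: turn it over on the blue turnover ramp. First set it down sloping on the ramp and let go, so that it rests there by itself with its lower edge in the groove at the foot and its upper edge standing above the ramp's top; then tip it over from behind so that it lands on the grey bed with the windows up, and let go. Finally slide it gently along the bed until it just touches the black end stop, square to it, without shifting the clamped stop, leave it there, and do not disturb the beaker, tube rack, dropper bottle or foam float.

Things in the scene. Friction and masses are not known exactly. Their poses are not given: they have to be found in the camera images.
- carrier: loose flat sample carrier, 84 (x) x 52 (y) x 9 (z) mm, 40 to 85 g; white frame, one side closed by an orange cover (the back), the other with two green glass windows recessed 2 mm. Origin: centre of the window side; x along the length, z from the window side to the back: up at the start, down at the end. Grasp it across the 52 mm width.
- turnover_ramp: fixed bench fixture, 205 mm long (x = -40 to 165) and 44 mm wide, narrower than the carrier so that fingers can pass down beside it. Origin: on the worktop under the foot of the blue ramp, mid-width; x = downhill, y across, z up. Base plate 8 mm thick. Groove at the foot: floor z = 8 mm, x = 0 to 11. Grey bed after it: flat, top at z = 12 mm, x = 11 to 165.
- ramp_top (a point): middle of the blue ramp's top edge, at x = -29, z = 58 mm of turnover_ramp. The ramp plate falls from here at 60 degrees to the groove; an upright blue back plate stands behind it (back face at x = -34). A carrier lengthwise on the ramp, one end in the groove, leans on this edge at about 60 degrees and its upper edge then stands about 20 mm above it.
- groove (a point): middle of the groove's floor, at x = 5, z = 8 mm of turnover_ramp; the groove is 11 mm wide and 4 mm deep below the bed. A carrier that leans on the ramp turns over about its lower edge here: pushed at its upper edge from behind past upright (40 to 60 mm) it falls on to the bed, short of the stop.
- stop_face (a point): centre of the upright face, towards the ramp, of the black end stop on the bed: 40 mm wide, 8 mm high, with a small steel screw on top (3 mm). It is set somewhere between x = 132 and 152 mm of turnover_ramp. The stop is only clamped: it yields at about 15 N.
- beaker_100: bystander: glass beaker, 53 mm wide, 66 mm high, origin under its centre
- blue_rack: bystander: blue tube rack, 60 x 94 x 48 mm, origin under its centre
- dropper_1: bystander: small white dropper bottle, 28 mm wide, 66 mm high, origin under its centre
- foam_float: bystander: flat blue foam float with three tubes, 50 x 72 x 16 mm, origin under its centre
Mind the look-alikes: they are no part of the job. Of the things like the carrier, leave any that is purple or yellow; of the rest the larger one is meant.

How it is judged (in metres and radians):
On the way, in this order (a step that is already met when the one before it is completed fails the run):
1. the carrier rests by itself on the ramp, its back outwards, its lower edge in the groove, released (angle between carrier's own z axis and vertical between 0.75 and 1.35 rad and angle between the x axis of carrier and the y axis of turnover_ramp, either way round above 1.3 rad and x of carrier in the frame of turnover_ramp between -0.035 and 0.01 m and y of carrier in the frame of turnover_ramp between -0.018 and 0.018 m and z of carrier in the frame of turnover_ramp below 0.056 m and linear speed of carrier below 0.03 m/s and contact force between the fingers and carrier below 0.2 N), for 0.2 s.
2. the carrier lies flat on the bed with its windows up, released (angle between carrier's own z axis and vertical above 3 rad and z of carrier in the frame of turnover_ramp between 0.018 and 0.025 m and y of carrier in the frame of turnover_ramp between -0.022 and 0.022 m and contact force between the fingers and carrier below 0.2 N), for 0.2 s.
At the end, for the whole second after the job is handed in: the carrier lies flat on the bed at rest, windows up (within 5 degrees), its leading end within 3 mm of the end stop, square to it within 4 degrees and within 12 mm of the bed's middle line (angle between carrier's own z axis and vertical above 3.05 rad and z of carrier in the frame of turnover_ramp between 0.018 and 0.024 m and x of carrier in the frame of stop_face between -0.045 and -0.038 m and y of carrier in the frame of stop_face between -0.012 and 0.012 m and angle between the x axis of carrier and the x axis of turnover_ramp, either way round below 0.07 rad and linear speed of carrier below 0.01 m/s); the robot touches nothing.
It fails at once if the clamped end stop is shifted by more than 3 mm along the bed (distance of stop_face from where it was at the start of the episode above 0.003 m).
It fails at once if a bystander is moved by more than 2 cm (distance of any of beaker_100, blue_rack, dropper_1, foam_float from where it was at the start of the episode above 0.02 m).
It also fails if it takes over 61 s, if anything falls off the work surface, if the arm or the gripper's body presses on something with over 40 N, if the wrist force passes 120 N, or if a joint passes its speed limit or range.

## Working session

There is one attempt and no reset: what is moved stays moved. The work goes in short steps, Python scripts to look and compute and a tool call to move; the robot and the scene stay as the last step left them, time stands still between calls to the robot, and variables do not carry over. Pictures are saved under pics/ and viewed, about 8 in all and at most 12, crops included, and the job is handed in when it is done.

Besides the shell and the picture viewer there is one more tool, called after "Request:" as name(argument=value, ...), one argument or row to a line, values as JSON. step_arm: Moves the arm, as the interface text tells. Its arguments: {"type":"object","properties":{"rows":{"type":"array"},"hand":{"type":"number"},"squeeze":{"type":"number"}},"required":["rows"]}

```bash
ls; mkdir -p pics; python3 - <<'E'
from cell import *
import cv2,numpy as np,pickle
s=read_state();print({k:np.round(v,3) for k,v in s.items()})
d={}
for n in("scene","top"):
    c=read_camera(n);d[n]=c
    print(n,c["fx"],c["fy"],c["cx"],c["cy"],c["k1"],np.round(c["R"],3).tolist(),np.round(c["t"],1))
pickle.dump(d,open("d0.pkl","wb"))
for n in d: cv2.imwrite(f"pics/{n}0.png",cv2.resize(d[n]["frame"][:,:,::-1],(800,600),interpolation=cv2.INTER_CUBIC))
E
```

```text
pics
{'time_s': np.float64(0.0), 'joint_positions': array([-1.195,  0.312,  0.014,  1.513, -0.004,  1.319, -0.027]), 'qvel': array([-0.002, -0.   , -0.001, -0.001,  0.001,  0.001,  0.001]), 'joint_efforts': array([ 0.0000e+00, -3.7991e+01,  1.4600e-01, -2.3059e+01,  1.2000e-02,
        1.3000e-02, -0.0000e+00]), 'ee_pos': array([222.836, 502.049, 230.213]), 'ee_rot': array([-0.651, -3.073,  0.004]), 'contact_force': array([0.13 , 0.643, 0.178]), 'ft_torque': array([-0.027, -0.007,  0.019]), 'opening': np.float64(1.003)}
scene 401.44303688276165 401.44303688276165 257.3024541123865 192.91974074250848 0.021011664222833057 [[0.78, -0.626, 0.014], [-0.253, -0.335, -0.908], [0.572, 0.705, -0.419]] [-473.1  201.3  884.8]
top 419.0144134496296 419.0144134496296 250.10328508534613 188.51590709937938 -0.01623666060469294 [[0.014, -1.0, -0.01], [-0.999, -0.014, -0.052], [0.052, 0.01, -0.999]] [ -65.2  580.2 1181.3]
```

View pics/top0.png

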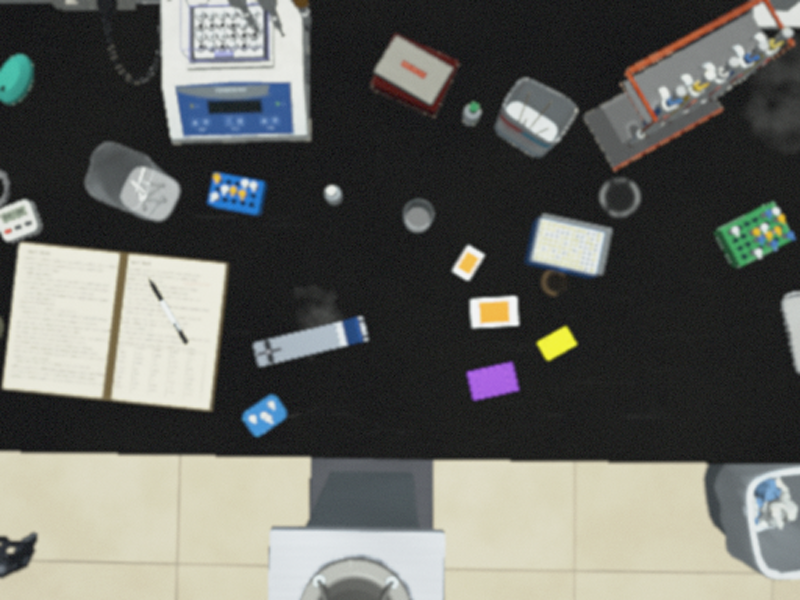

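View pics/scene0.png

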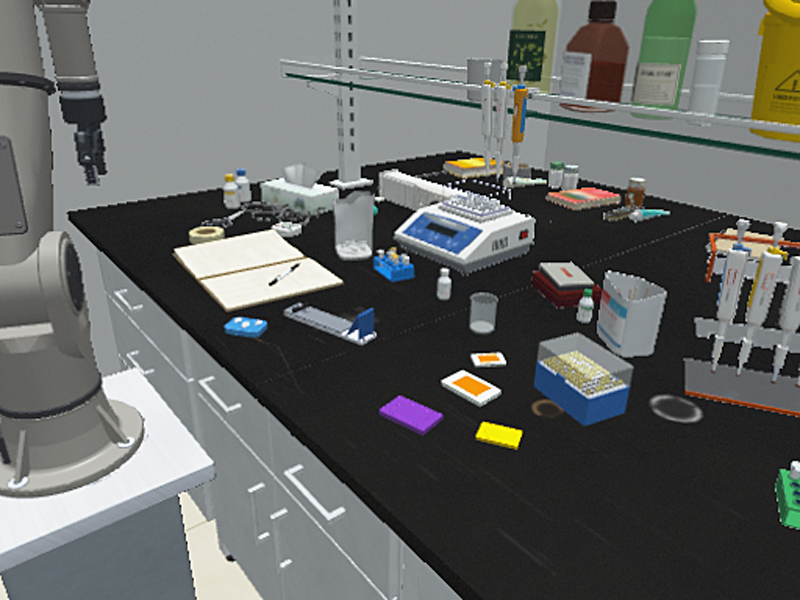

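The top view (800x600 scale) shows the following:
- White/orange plates: the larger at (494,312), the smaller at (468,262).
- Other look-alikes: a purple plate at (493,381) and a yellow one at (557,343).
- Ramp fixture: from (362,330), the blue high end, to (255,353), the stop end.
- Float at (265,415), rack at (237,193), dropper at (333,194) and beaker at (418,215).

The larger white/orange plate fits the description. Next I'll measure it and confirm in a crop.

```bash
cat > h.py <<'E'
import numpy as np,cv2
def K(c): return np.array([[c["fx"],0,c["cx"]],[0,c["fy"],c["cy"]],[0,0,1]])
def D(c): return np.array([c["k1"],0,0,0.])
def rays(c,px):
    n=cv2.undistortPoints(np.float64(px).reshape(-1,1,2),K(c),D(c))[:,0]
    d=np.c_[n,np.ones(len(n))]@np.asarray(c["R"]); return -np.asarray(c["R"]).T@np.asarray(c["t"]),d
def onz(c,px,z):
    o,d=rays(c,px); return o+d*((z-o[2])/d[:,2])[:,None]
def tri(c1,p1,c2,p2):
    o1,a=rays(c1,p1);o2,b=rays(c2,p2);out=[]
    for u,v in zip(a,b):
        s=np.linalg.lstsq(np.c_[u,-v],o2-o1,rcond=None)[0]
        out.append(np.r_[(o1+u*s[0]+o2+v*s[1])/2,np.linalg.norm(o1+u*s[0]-o2-v*s[1])])
    return np.array(out)
def proj(c,X):
    return cv2.projectPoints(np.float64(X).reshape(-1,1,3),cv2.Rodrigues(np.array(c["R"]))[0],np.array(c["t"],float),K(c),D(c))[0][:,0]
def blobs(m,amin=20):
    n,l,s,ce=cv2.connectedComponentsWithStats(m.astype(np.uint8)); return [(s[i,4],ce[i],l==i) for i in range(1,n) if s[i,4]>=amin]
def hsv(c): return cv2.cvtColor(c["frame"],cv2.COLOR_RGB2HSV).astype(int)
E
python3 - <<'E'
from h import *;import pickle
d=pickle.load(open("d0.pkl","rb"))
T,S=d["top"],d["scene"]
org={}
for n,c in d.items():
    H=hsv(c);h,s,v=H[...,0],H[...,1],H[...,2]
    for nm,m in(("orange",(h>8)&(h<22)&(s>140)&(v>150)),("dkblue",(h>100)&(h<125)&(s>120)&(v>50))):
        for a,ce,mm in blobs(m,25):
            z=np.median(c["depth"][mm]); print(n,nm,a,np.round(ce,1),"on z=5:",np.round(onz(c,[ce],9 if nm=="orange" else 30)[0]))
            org[n,nm,tuple(np.round(ce))]=ce
# carrier: white+orange rect in top
H=hsv(T);m=((H[...,2]>130)).astype(np.uint8)
for a,ce,mm in blobs(m,60):
    if 180<ce[1]<250 and 150<ce[0]<400:
        r=cv2.minAreaRect(np.argwhere(mm)[:,::-1].astype(np.float32));b=cv2.boxPoints(r)
        w=onz(T,b,9);print("white",a,np.round(ce,1),np.round(w).tolist(),np.round(np.linalg.norm(np.diff(w,axis=0),axis=1)))
a=cv2.resize(T["frame"][155:265,140:400,::-1],(780,330),interpolation=cv2.INTER_CUBIC)
b=cv2.resize(S["frame"][180:265,175:345,::-1],None,fx=780/170/2*1.35,fy=780/170/2*1.35,interpolation=cv2.INTER_CUBIC)
b=b[:260,:780];b=cv2.copyMakeBorder(b,0,0,0,780-b.shape[1],cv2.BORDER_CONSTANT)
cv2.imwrite("pics/crop1.png",np.vstack([a,b]))
E
```

```text
scene orange 25 [294.8 105.5] on z=5: [1663.  945.    9.]
scene orange 40 [312.2 229.1] on z=5: [ 638. -201.    9.]
scene orange 155 [301.3 246.3] on z=5: [ 553. -246.    9.]
scene dkblue 50 [334.6  73.7] on z=5: [2773. 1601.   30.]
scene dkblue 484 [282.4 150.3] on z=5: [980. 302.  30.]
scene dkblue 300 [251.5 172. ] on z=5: [732. 190.  30.]
scene dkblue 192 [232.7 206.2] on z=5: [522.  10.  30.]
scene dkblue 241 [156.7 209.6] on z=5: [336. 124.  30.]
scene dkblue 1046 [370.8 254.7] on z=5: [ 634. -396.   30.]
top orange 157 [424.1  33.2] on z=5: [1044. -560.    9.]
top orange 64 [299.2 167.8] on z=5: [ 643. -197.    9.]
top orange 192 [315.8 199.3] on z=5: [ 553. -245.    9.]
top dkblue 1379 [152.3  73.2] on z=5: [908. 228.  30.]
top dkblue 632 [152.5 125.3] on z=5: [757. 223.  30.]
top dkblue 90 [340.7 159.3] on z=5: [ 667. -312.   30.]
top dkblue 43 [366.8 174.8] on z=5: [ 623. -386.   30.]
top dkblue 153 [225.5 211.3] on z=5: [515.  11.  30.]
top dkblue 428 [168.8 265.5] on z=5: [361. 167.  30.]
white 601 [316.  199.3] [[582.0, -203.0, 9.0], [583.0, -289.0, 9.0], [526.0, -289.0, 9.0], [525.0, -203.0, 9.0]] [86. 57. 86.]
white 91 [230.3 210.1] [[538.0, 12.0, 9.0], [542.0, -6.0, 9.0], [500.0, -16.0, 9.0], [496.0, 3.0, 9.0]] [19. 43. 19.]
white 769 [197.5 218.3] [[500.0, 167.0, 9.0], [534.0, 30.0, 9.0], [489.0, 19.0, 9.0], [455.0, 155.0, 9.0]] [141.  46. 141.]
white 331 [355.8 219.4] [[499.0, -322.0, 9.0], [532.0, -378.0, 9.0], [495.0, -399.0, 9.0], [463.0, -342.0, 9.0]] [65. 42. 65.]
white 111 [166.9 225.8] [[489.0, 196.0, 9.0], [496.0, 170.0, 9.0], [454.0, 159.0, 9.0], [447.0, 184.0, 9.0]] [26. 44. 26.]
white 589 [314.9 243.5] [[444.0, -196.0, 9.0], [464.0, -280.0, 9.0], [410.0, -292.0, 9.0], [391.0, -208.0, 9.0]] [86. 55. 86.]
```

View pics/crop1.png

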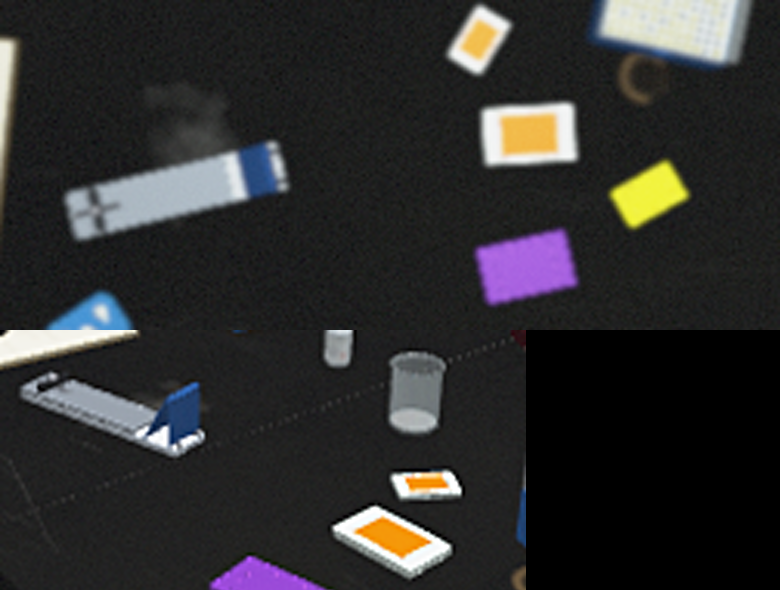

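Crop: the larger white-framed orange plate (crop pixel (530,133)) is the carrier. The smaller one at (480,40), the purple and the yellow plates are decoys. I'll turn the jaws along world x and fly over the ramp for a wrist view.

Request:
step_arm(
  rows=[
    [0, 0, 0, 0.1153],
    [0, 0, 0, 0.1153],
    [0, 0, 0, 0.1153],
    [0, 0, 0, 0.1153],
    [0, 0, 0, 0.1153],
    [0, 0, 0, 0.1153],
    [0, 0, 0, 0.1153],
    [0, 0, 0, 0.1153],
    [0, 0, 0, 0.1153],
    [0, 0, 0, 0.1153],
    [-25, 16, 0, 0],
    [-25, 16, 0, 0],
    [-25, 16, 0, 0],
    [-25, 16, 0, 0],
    [-25, 16, 0, 0],
    [-25, 16, 0, 0],
    [-25, 16, 0, 0],
    [-25, 16, 0, 0],
    [-25, 16, 0, 0],
    [-25, 16, 0, 0],
  ],
)

```text
time_s: 1.77
ee_pos: [383.4, 251.2, 230.9]
ee_rot: [-2.221, -2.222, 0.001]
contact_force: [-0.1, -0.4, -0.4]
opening: 1.001
```

Request:
step_arm(
  rows=[
    [-25, 16, 0, 0],
    [-25, 16, 0, 0],
    [-25, 16, 0, 0],
    [-25, 16, 0, 0],
    [-25, 16, 0, 0],
    [-25, 16, 0, 0],
    [0, 0, 0, 0],
    [0, 0, 0, 0],
  ],
)

```text
time_s: 2.43
ee_pos: [479.6, 100.4, 230.9]
ee_rot: [2.227, 2.216, -0.002]
contact_force: [0.2, 0.9, -0.7]
opening: 0.995
```

```bash
python3 - <<'E'
from cell import *
from h import *;import pickle
s=read_state();print(s["time_s"],np.round(s["ee_pos"],1),np.round(s["ee_rot"],3))
c=read_camera("wrist");pickle.dump(c,open("w1.pkl","wb"))
print(c["fx"],np.round(c["R"],3).tolist(),np.round(-np.array(c["R"]).T@c["t"],1))
cv2.imwrite("pics/w1.png",cv2.resize(c["frame"][:,:,::-1],(800,600)))
d=pickle.load(open("d0.pkl","rb"));T,S=d["top"],d["scene"]
print("carrier tri",tri(T,[[315.8,199.3]],S,[[301.3,246.3]]))
E
```

```text
2.4333 [479.6 100.4 230.9] [ 2.227e+00  2.216e+00 -2.000e-03]
268.1789894633432 [[1.0, -0.004, -0.001], [-0.004, -0.962, 0.272], [-0.002, -0.272, -0.962]] [478.8 166.5 374.3]
carrier tri [[ 5.53132559e+02 -2.45672021e+02  8.57121347e+00  1.64800537e-01]]
```

View pics/w1.png

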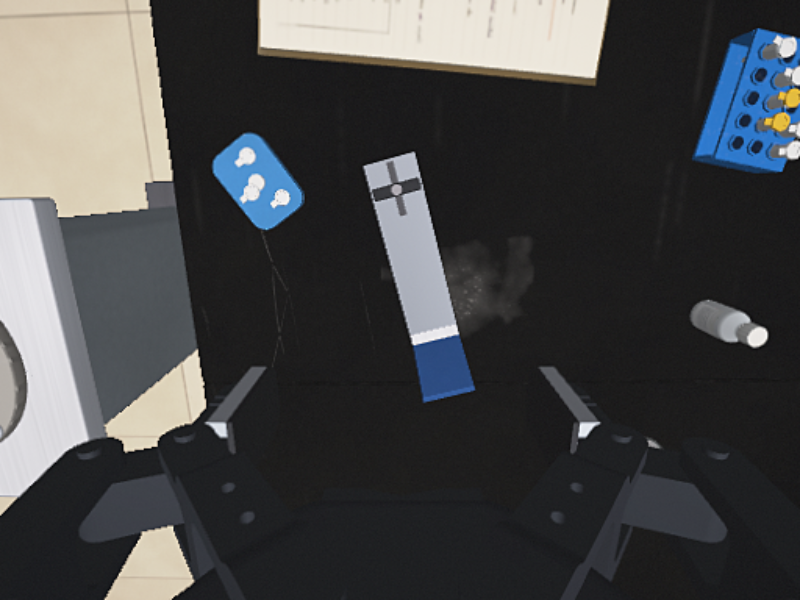

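Wrist view: the bed runs from the stop bar at (396,187) down to the groove strip at (436,334). The blue ramp follows, with its top edge from (424,402) to (474,389). The float is at (258,182), well clear. Next I'll measure the fixture from these edges.

```bash
python3 - <<'E'
from h import *;import pickle
c=pickle.load(open("w1.pkl","rb"));d=pickle.load(open("d0.pkl","rb"))
H=hsv(c);h,s,v=H[...,0],H[...,1],H[...,2]
m=(h>105)&(h<125)&(s>130)&(v>60)
B=[b for b in blobs(m,200) if 250<b[1][0]<320 and b[1][1]>200][0]
bb=cv2.boxPoints(cv2.minAreaRect(np.argwhere(B[2])[:,::-1].astype(np.float32)))
ap=cv2.approxPolyDP(cv2.findContours(B[2].astype(np.uint8),0,2)[0][0],2,True)[:,0].astype(float)
print("blue poly",ap.tolist())
# depth at the blue
for p in ap:
    u=np.round(p+ (B[1]-p)*0.12).astype(int);dz=c["depth"][u[1],u[0]];o,r=rays(c,[u]);print(u,"depth pt",np.round(o+r[0]*dz,1),"z58",np.round(onz(c,[p],58)[0],1),"z10",np.round(onz(c,[p],10)[0],1))
g=(s<60)&(v>110)
for a,ce,mm in blobs(g,100):
    if 225<ce[0]<300 and 90<ce[1]<230:
        cn=max(cv2.findContours(mm.astype(np.uint8),0,2)[0],key=len)
        ap=cv2.approxPolyDP(cn,3,True)[:,0];print("grey",a,np.round(ce,1));
        for p in ap: print(p,np.round(onz(c,[p],12)[0],1))
        u=np.round(ce).astype(int);o,r=rays(c,[u]);print("depth pt",np.round(o+r[0]*c["depth"][u[1],u[0]],1))
# profile along the bed centre line
p0=np.array([436,334])*.64;p1=np.array([389,160])*.64
for t in np.linspace(0.75,1.05,40):
    for off in(0,):
        p=p0+t*(p1-p0)+np.array([-8,2]);u=np.round(p).astype(int);print(u,c["frame"][u[1],u[0]].mean().round(),end=";")
cv2.imwrite("pics/w1c.png",cv2.resize(c["frame"][90:265,215:320,::-1],None,fx=3.4,fy=3.4,interpolation=cv2.INTER_NEAREST))
E
```

```text
blue poly [[293.0, 215.0], [264.0, 221.0], [271.0, 257.0], [303.0, 249.0]]
[292 217] depth pt [527.7  27.9  13.5] z58 [522.8  47.7  58. ] z10 [529.5  29.6  10. ]
[266 223] depth pt [490.4  19.   14.1] z58 [486.4  39.7  58. ] z10 [487.6  20.5  10. ]
[272 254] depth pt [497.   -6.1  59.2] z58 [495.8 -11.1  58. ] z10 [498.3 -38.1  10. ]
[301 247] depth pt [534.6   3.5  58.5] z58 [5.374e+02 3.000e-01 5.800e+01] z10 [546.3 -24.9  10. ]
grey 3512 [264.3 161.7]
[264  97] [487.1 191.1  12. ]
[233 108] [447.1 177.8  12. ]
[237 122] [451.8 160.2  12. ]
[250 117] [468.9 166.5  12. ]
[248 103] [466.5 183.9  12. ]
[254 116] [474.1 167.7  12. ]
[267 113] [491.  171.4  12. ]
[269 117] [493.7 166.4  12. ]
[267 122] [491.1 160.1  12. ]
[256 125] [476.7 156.3  12. ]
[258 138] [479.2 139.5  12. ]
[252 126] [471.4 155.   12. ]
[240 129] [455.6 151.3  12. ]
[238 124] [453.1 157.7  12. ]
[266 220] [490.4  22.8  12. ]
[293 212] [529.1  35.   12. ]
depth pt [487.3 107.5  13.1]
[248 132] 182.0;[248 131] 183.0;[248 131] 183.0;[248 130] 183.0;[248 129] 184.0;[247 128] 192.0;[247 127] 122.0;[247 126] 31.0;[247 125] 60.0;[246 125] 57.0;[246 124] 60.0;[246 123] 62.0;[246 122] 61.0;[245 121] 59.0;[245 120] 47.0;[245 119] 101.0;[245 119] 101.0;[245 118] 198.0;[244 117] 185.0;[244 116] 183.0;[244 115] 183.0;[244 114] 184.0;[243 113] 183.0;[243 113] 183.0;[243 112] 184.0;[243 111] 185.0;[242 110] 183.0;[242 109] 184.0;[242 108] 184.0;[242 107] 183.0;[242 107] 183.0;[241 106] 185.0;[241 105] 190.0;[241 104] 196.0;[241 103] 64.0;[240 102] 21.0;[240 101] 24.0;[240 101] 24.0;[240 100] 26.0;[239  99] 25.0;
```

View pics/w1c.png

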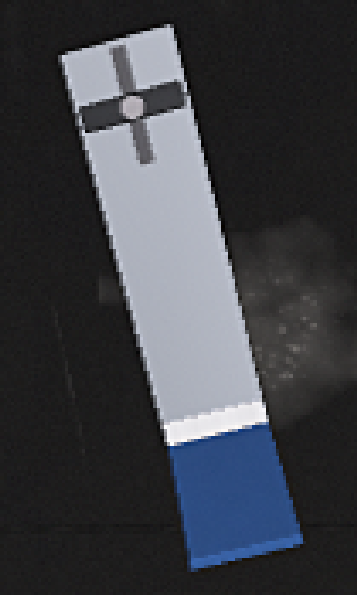

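Measured values:

| Item | World position (mm) |
|---|---|
| Ramp origin | ≈ (508.6, 26.2), downhill bearing ≈ 104.8° |
| Ramp top | ≈ (516, -2, 58); depth gives 58.5 |
| Stop face | ≈ x 135 in the ramp frame |
| Carrier | (553, -246), top z 8.6 |

I'll grasp it about 9 mm off centre, towards the end that goes downhill.

Request:
step_arm(
  rows=[
    [-24, 5.3, 10, 0],
    [-24, 5.3, 10, 0],
    [-24, 5.3, 10, 0],
    [-24, 5.3, 10, 0],
    [-24, 5.3, 10, 0],
    [-24, 5.3, 10, 0],
    [-24, 5.3, 10, 0],
    [-24, 5.3, 10, 0],
    [-24, 5.3, 10, 0],
    [-24, 5.3, 10, 0],
    [-24, 5.3, 10, 0],
    [-24, 5.3, 10, 0],
    [-24, 5.3, 10, 0],
    [-25, 5, 10, 0],
    [0, 0, 0, 0],
    [0, 0, 0, 0],
  ],
  hand=0.2,
  squeeze=20,
)

```text
time_s: 3.82
ee_pos: [552.5, -233.9, 90.1]
ee_rot: [-2.221, -2.219, 0.001]
contact_force: [0.1, -0.6, 0.9]
opening: 0.793
```

```bash
python3 - <<'E'
from cell import *
from h import *;import pickle
s=read_state();print(s["time_s"],np.round(s["ee_pos"],1),np.round(s["ee_rot"],3),s["opening"])
c=read_camera("wrist");H=hsv(c);h,S,v=H[...,0],H[...,1],H[...,2]
m=((h>8)&(h<22)&(S>140)&(v>150))
for a,ce,mm in blobs(m,200):
    r=cv2.minAreaRect(np.argwhere(mm)[:,::-1].astype(np.float32));w=onz(c,cv2.boxPoints(r),9);print(a,np.round(ce),np.round(w,1).tolist(),np.round(w.mean(0),1))
cv2.imwrite("pics/w2.png",cv2.resize(c["frame"][:,:,::-1],(640,480)))
E
```

```text
3.8167 [ 552.5 -233.9   90.1] [-2.221e+00 -2.219e+00  1.000e-03] 0.7927618174874681
```

View pics/w2.png

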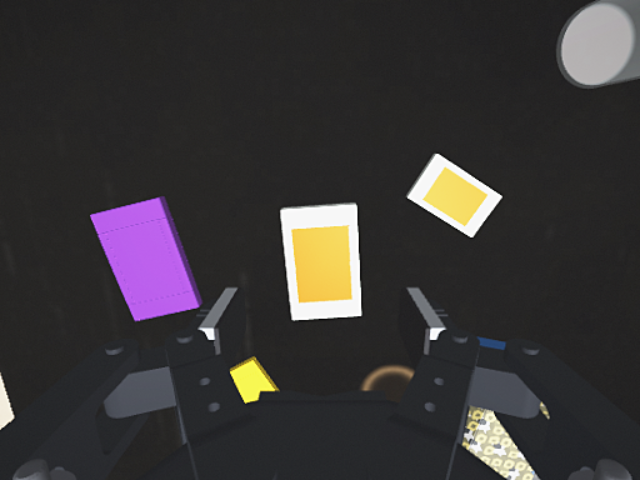

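Wrist view: the carrier spans (281,208) to (361,316), centred between the fingers. The decoys sit to either side, clear of the fingers. I'll compute its exact centre and yaw from those corners.

```bash
python3 - <<'E'
from cell import *
from h import *
c=read_camera("wrist");H=hsv(c);S,v,h=H[...,1],H[...,2],H[...,0]
m=((v>140)&((S<60)|((h>8)&(h<30))))
for a,ce,mm in blobs(m,1000):
    if 200<ce[0]<320 and 160<ce[1]<260:
        r=cv2.approxPolyDP(max(cv2.findContours(mm.astype(np.uint8),0,2)[0],key=len),6,True)[:,0];w=onz(c,r,9)
        print(a,r.tolist(),np.round(w,1).tolist(),np.round(w.mean(0),1))
E
```

```text
5320 [[282, 164], [223, 170], [233, 257], [287, 254]] [[572.8, -204.2, 9.0], [522.6, -209.5, 9.0], [529.3, -292.1, 9.0], [579.7, -288.8, 9.0]] [ 551.1 -248.7    9. ]
```

Request:
step_arm(
  rows=[
    [-4, -1, 0, 0],
    [0, 0, 20, -0.08],
    [0, 0, 20, 0],
    [0, 0, 20, 0],
    [0, 0, 14, 0],
    [0, 0, 10, 0],
    [0, 0, 5, 0],
    [0, 0, 4, 0],
    [0, 0, 0, 0],
    [0, 0, 0, 0],
  ],
)

```text
time_s: 4.75
ee_pos: [552.8, -238.4, -0.9]
ee_rot: [2.129, 2.308, 0.001]
contact_force: [0.1, 0.7, 0.2]
opening: 0.797
```

Request:
step_arm(
  rows=[
    [0, 0, 1, 0],
    [0, 0, 0, 0],
    [0, 0, 0, 0],
    [0, 0, 0, 0],
    [0, 0, 0, 0],
    [0, 0, 0, 0],
    [0, 0, 0, 0],
    [0, 0, 0, 0],
  ],
  hand=1,
  squeeze=25,
)

```text
time_s: 5.42
ee_pos: [553.0, -238.7, -1.7]
ee_rot: [2.129, 2.307, 0.001]
contact_force: [0.5, -0.1, 5.2]
opening: 0.599
```

Request:
step_arm(
  rows=[
    [0, 0, -10, 0],
    [0, 0, -20, 0],
    [0, 0, -25, -0.06],
    [0, 0, -25, -0.06],
    [0, 0, -20, -0.058],
    [22, 2.2, 0, 0],
    [22, 2.2, 0, 0],
    [22, 2.2, 0, 0],
    [22, 2.2, 0, 0],
    [22, 2.2, 0, 0],
    [22, 2.2, 0, 0],
    [22, 2.2, 0, 0],
    [22, 2.2, 0, 0],
    [22, 2.2, 0, 0],
    [22, 2.2, 0, 0],
    [22, 2, 0, 0],
    [21, 1, 0, 0],
    [0, 0, 0, 0],
    [0, 0, 0, 0],
    [0, 0, 0, 0],
  ],
)

```text
time_s: 7.08
ee_pos: [508.9, 21.4, 97.3]
ee_rot: [1.918, 2.488, -0.002]
contact_force: [-0.3, -0.2, -2.0]
opening: 0.598
```

```bash
cat >> h.py <<'E'
O=np.array([508.6,26.2]);A=np.radians(104.8);U=np.array([np.cos(A),np.sin(A)]);N=np.array([-U[1],U[0]])
def rf(p):
    p=np.atleast_2d(p);q=p[:,:2]-O;return np.round(np.c_[q@U,q@N,p[:,2]],1)
E
python3 - <<'E'
from cell import *
from h import *
import pickle
s=read_state();print(s["time_s"],np.round(s["ee_pos"],1),rf(s["ee_pos"]),np.round(s["ee_rot"],3),s["opening"])
c=read_camera("wrist");pickle.dump(c,open("w3.pkl","wb"))
c2=read_camera("scene");pickle.dump(c2,open("s3.pkl","wb"))
a=cv2.resize(c["frame"][:,:,::-1],(560,420))
b=cv2.resize(c2["frame"][150:250,170:270,::-1],(240,240),interpolation=cv2.INTER_CUBIC)
im=np.zeros((420,800,3),np.uint8);im[:,:560]=a;im[:240,560:]=b
cv2.imwrite("pics/w3.png",im)
E
```

```text
7.0833 [508.9  21.4  97.3] [[-4.7  1.  97.3]] [ 1.918e+00  2.488e+00 -2.000e-03] 0.5978375045083606
```

View pics/w3.png

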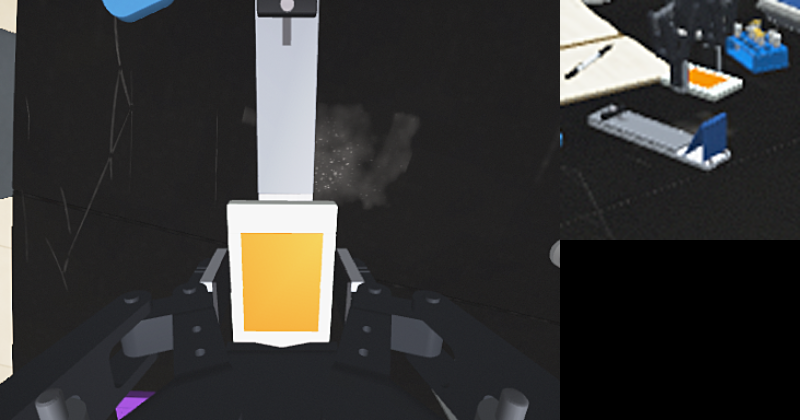

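The carrier is held level and lined up with the bed. Its front edge is at row 202, and the bed runs up the picture to the stop at (287,10). A quick numeric check of lateral offset, yaw, stop and carrier extents follows.

```bash
python3 - <<'E'
from h import *;import pickle
c=pickle.load(open("w3.pkl","rb"));f=c["frame"].astype(int);k=512/560
g=f.mean(2)
for r in (60,100,150):
    row=g[int(r*k)];i=np.where(row[200:330]>120)[0]+200
    w=onz(c,[[i[0]-.5,int(r*k)],[i[-1]+.5,int(r*k)]],12);print(r,i[0],i[-1],rf(w).tolist())
col=g[:,int(268*k)];print(np.round(col[:40]))
H=hsv(c);m=(H[...,2]>130)&((H[...,1]<60)|((H[...,0]>8)&(H[...,0]<30)));m[:183]=0
B=max(blobs(m,500),key=lambda b:b[0] if 200<b[1][0]<320 else 0)
r=cv2.approxPolyDP(max(cv2.findContours(B[2].astype(np.uint8),0,2)[0],key=len),5,True)[:,0]
print(r.tolist(),rf(onz(c,r,97.3+6+4.5)).tolist())
for p in ([258,190],[258,240]):
    o,d=rays(c,[p]);print("depth",rf(o+d[0]*c["depth"][p[1],p[0]]))
E
```

```text
60 234 289 [[109.2, 21.4, 12.0], [109.2, -22.2, 12.0]]
100 235 288 [[81.9, 21.2, 12.0], [82.0, -22.2, 12.0]]
150 236 287 [[45.6, 21.1, 12.0], [45.6, -22.4, 12.0]]
[ 61.  62.  61.  62.  64.  64.  64.  65.  65.  66.  65.  53.  40.  23.
  16.  61. 224. 204. 200. 201. 200. 201. 201. 202. 201. 201. 202. 202.
 202. 202. 203. 203. 203. 203. 203. 203. 204. 203. 204. 203.]
[[210, 184], [213, 312], [300, 312], [308, 188]] [[28.8, 26.9, 107.8], [-49.3, 29.0, 107.8], [-49.3, -22.6, 107.8], [26.7, -23.3, 107.8]]
depth [[ 25.9   2.4 108.8]]
depth [[ -2.    2.4 108.7]]
```

Request:
step_arm(
  rows=[
    [0, 2, 13, 0],
    [0.7, 0, 13, 0],
    [0, 0, 13, 0],
    [0, 0, 5, 0],
    [0, 0, 4, 0],
    [-0.5, 0, 3, 0],
    [-0.9, 0, 3.5, 0],
    [-0.9, 0, 2, 0],
    [-1, 0, 2, 0],
    [0, 0, 0, 0],
  ],
)

```text
time_s: 8.02
ee_pos: [510.9, 22.4, 40.1]
ee_rot: [-1.915, -2.485, -0.003]
contact_force: [-4.8, 5.4, 11.1]
opening: 0.6
```

```bash
python3 - <<'E'
from cell import *
from h import *
s=read_state();print(s["time_s"],rf(s["ee_pos"]),np.round(s["ee_rot"],3),s["opening"],np.round(s["contact_force"],1))
c=read_camera("wrist")
# depth profile along the carrier mid-line
for r in range(170,330,10):
    dd=c["depth"][r,258]
    o,d=rays(c,[[258,r]]);print(r,rf(o+d[0]*dd)[0],c["frame"][r,258],end=" ; ")
E
```

```text
8.0167 [[-4.3 -1.3 40.1]] [-1.915 -2.485 -0.003] 0.5995743779540971 [-4.8  5.4 11.1]
170 [29.2  0.1 11.8] [227 230 236] ; 180 [22.7  0.1 12.5] [227 230 237] ; 190 [23.5  0.1 41.2] [247 247 247] ; 200 [18.5  0.1 43.5] [247 247 247] ; 210 [13.6  0.1 46. ] [247 249 251] ; 220 [ 8.7  0.1 48.5] [247 192  72] ; 230 [ 3.7  0.1 50.3] [247 194  74] ; 240 [-1.   0.1 52.9] [247 198  77] ; 250 [-5.   0.1 56.5] [247 198  77] ; 260 [-10.5   0.1  57.1] [247 201  79] ; 270 [-14.5   0.1  60.3] [247 202  81] ; 280 [-18.4   0.1  63.5] [247 204  82] ; 290 [-22.8   0.1  65.7] [247 206  84] ; 300 [-27.2   0.1  67.6] [247 207  85] ; 310 [-31.4   0.1  70. ] [247 207  87] ; 320 [4.400e+00 1.000e-01 1.182e+02] [39 39 43] ;
```

Request:
step_arm(
  rows=[
    [-1.3, 0, 2, 0],
    [-1.3, 0, 1.8, 0],
    [-1.5, 0, 1.6, 0],
    [-1.6, 0, 1.6, 0],
    [0, 0, 0, 0],
    [0, 0, 0, 0],
    [0, 0, 0, 0],
  ],
)

```text
time_s: 8.65
ee_pos: [511.6, 19.6, 33.4]
ee_rot: [-1.911, -2.484, -0.006]
contact_force: [-7.3, 8.8, 12.8]
opening: 0.596
```

```bash
cat > prof.py <<'E'
from cell import *
from h import *
s=read_state();print(s["time_s"],rf(s["ee_pos"]),np.round(s["ee_rot"],3),s["opening"],np.round(s["contact_force"],1))
c=read_camera("wrist")
for r in range(150,330,10):
    o,d=rays(c,[[258,r]]);print(r,rf(o+d[0]*c["depth"][r,258])[0],c["frame"][r,258],end=" ; ")
E
python3 prof.py
```

```text
8.65 [[-7.1 -1.2 33.4]] [-1.911 -2.484 -0.006] 0.5964410520664924 [-7.3  8.8 12.8]
150 [40.   0.3 12.1] [230 233 239] ; 160 [34.1  0.2 13.3] [231 234 240] ; 170 [27.9  0.2 13.5] [232 234 240] ; 180 [21.5  0.2 13.5] [232 235 240] ; 190 [18.9  0.2 28. ] [219 224 222] ; 200 [14.1  0.2 32.2] [247 247 247] ; 210 [ 9.8  0.2 36.9] [247 248 249] ; 220 [ 5.3  0.2 40.6] [247 176  64] ; 230 [ 1.   0.2 44.3] [247 178  64] ; 240 [-3.4  0.2 47.2] [247 177  64] ; 250 [-7.2  0.1 51.3] [247 179  65] ; 260 [-11.5   0.1  53.8] [247 178  66] ; 270 [-15.3   0.1  57.1] [247 178  65] ; 280 [-19.1   0.1  60.1] [247 179  65] ; 290 [-22.1   0.1  64.1] [247 179  66] ; 300 [-25.    0.1  67.8] [247 179  67] ; 310 [-28.6   0.1  70.3] [247 178  66] ; 320 [  1.2   0.2 111.5] [40 41 44] ;
```

Request:
step_arm(
  rows=[
    [-1.5, 0, 0.8, 0],
    [-1.5, 0, 0.8, 0],
    [-1.5, 0, 0.6, 0],
    [-1.5, 0, 0.5, 0],
    [0, 0, 0, 0],
    [0, 0, 0, 0],
  ],
)

```text
time_s: 9.2
ee_pos: [512.0, 17.9, 31.0]
ee_rot: [-1.904, -2.481, -0.01]
contact_force: [-10.4, 15.2, 18.2]
opening: 0.602
```

```bash
python3 prof.py
```

```text
9.2 [[-8.9 -1.1 31. ]] [-1.904 -2.481 -0.01 ] 0.6017124281035644 [-10.4  15.2  18.2]
150 [38.8  0.5 13.4] [229 233 239] ; 160 [32.7  0.5 12.7] [231 234 239] ; 170 [26.7  0.4 13.9] [232 235 240] ; 180 [20.3  0.4 12.7] [233 235 241] ; 190 [14.   0.4 13.3] [233 236 242] ; 200 [12.4  0.3 29.7] [247 247 247] ; 210 [ 7.9  0.3 34.3] [247 249 252] ; 220 [ 3.4  0.3 38. ] [247 168  61] ; 230 [-0.6  0.3 42.3] [247 169  62] ; 240 [-5.1  0.2 45.1] [247 170  62] ; 250 [-8.1  0.2 50.6] [247 169  61] ; 260 [-11.8   0.2  54.2] [247 170  61] ; 270 [-15.7   0.2  57.2] [247 169  61] ; 280 [-18.7   0.1  61.2] [247 169  61] ; 290 [-22.6   0.1  63.6] [247 168  59] ; 300 [-25.2   0.1  67.6] [247 169  61] ; 310 [-28.    0.1  70.9] [247 168  61] ; 320 [ -0.9   0.2 109.3] [41 42 44] ;
```

Request:
step_arm(
  rows=[
    [0, 0, 0, 0],
    [-1, 0, 0.5, 0],
    [-1, 0, 0.5, 0],
    [0, 0, 0, 0],
  ],
  squeeze=20,
)

```text
time_s: 9.58
ee_pos: [512.1, 17.3, 30.1]
ee_rot: [-1.903, -2.481, -0.011]
contact_force: [-12.1, 16.6, 21.1]
opening: 0.597
```

```bash
python3 prof.py
```

```text
9.5833 [[-9.6 -1.1 30.1]] [-1.903 -2.481 -0.011] 0.5972000394659818 [-12.1  16.6  21.1]
150 [38.1  0.5 12.2] [230 233 239] ; 160 [32.1  0.5 13. ] [232 234 240] ; 170 [26.   0.5 13. ] [232 234 240] ; 180 [19.8  0.4 12.9] [233 236 241] ; 190 [13.2  0.4 12.2] [234 236 242] ; 200 [11.6  0.4 28.8] [247 247 247] ; 210 [ 7.2  0.3 33.4] [247 249 251] ; 220 [ 2.6  0.3 36.9] [246 166  59] ; 230 [-1.3  0.3 41.5] [246 165  59] ; 240 [-4.8  0.3 46.4] [246 166  59] ; 250 [-9.6  0.2 48.4] [246 167  62] ; 260 [-12.6   0.2  53.3] [246 166  60] ; 270 [-16.2   0.2  56.7] [246 166  61] ; 280 [-19.5   0.1  60.2] [246 165  61] ; 290 [-22.5   0.1  64. ] [246 165  60] ; 300 [-25.7   0.1  67.1] [246 165  61] ; 310 [-27.8   0.1  71.3] [246 164  59] ; 320 [ -2.2   0.2 107.9] [43 43 47] ;
```

Request:
step_arm(
  rows=[
    [3, 0, -2, 0],
    [3, 0, -2, 0],
    [1, 0, -1, 0],
    [0, 0, 0, 0],
    [0, 0, 0, 0],
  ],
)

```text
time_s: 10.05
ee_pos: [513.4, 15.0, 33.5]
ee_rot: [-1.917, -2.487, -0.002]
contact_force: [-1.7, 4.7, 3.5]
opening: 0.6
```

Request:
step_arm(
  rows=[
    [0, 0, 0, 0],
    [0, 0, 0, 0],
    [0, 0, 0, 0],
    [0, 0, 0, 0],
    [0, 0, 0, 0],
    [0, 0, 0, 0],
  ],
  hand=0.1,
)

```text
time_s: 10.55
ee_pos: [513.5, 13.4, 33.0]
ee_rot: [1.918, 2.488, -0.001]
contact_force: [-0.6, 0.7, -0.1]
opening: 0.902
```

```bash
python3 prof.py
```

```text
10.55 [[-13.7  -1.5  33. ]] [ 1.918e+00  2.488e+00 -1.000e-03] 0.9023278448996325 [-0.6  0.7 -0.1]
150 [33.5 -0.1 12.6] [229 232 238] ; 160 [27.4 -0.1 12.7] [229 232 239] ; 170 [21.3 -0.1 13.5] [231 234 240] ; 180 [14.8 -0.1 12.8] [232 234 240] ; 190 [ 7.1 -0.1  8.1] [242 242 244] ; 200 [ 4.3 -0.1 21.2] [240 242 241] ; 210 [ 0.1 -0.1 27.5] [237 140  51] ; 220 [-3.4 -0.1 34.5] [237 141  54] ; 230 [-7.2 -0.1 39.7] [237 139  52] ; 240 [-10.5  -0.1  45.5] [237 139  52] ; 250 [-13.5  -0.1  50.9] [237 140  53] ; 260 [-15.7  -0.1  57.2] [237 140  53] ; 270 [-18.8  -0.1  61.3] [237 138  51] ; 280 [-21.4  -0.1  65.9] [237 140  53] ; 290 [-24.8  -0.1  68.8] [237 139  51] ; 300 [-26.6  -0.   73.5] [245 238 224] ; 310 [-28.4  -0.   78. ] [237 240 239] ; 320 [ -4.5   0.  111.2] [41 41 44] ;
```

Depth along the carrier now gives a 60° slope with its lower edge in the groove, and it is released with no contact force. I'll back off upwards and go behind the ramp with shut fingers.

Request:
step_arm(
  rows=[
    [0, 0, -5, 0],
    [0, 0, -15, 0],
    [0, 0, -20, 0],
    [0, 0, -25, 0],
    [0, 0, -30, 0],
    [0, 0, -25, 0],
    [-10, 0, 0, 0],
    [-22, -1, 0, 0],
    [-22, -1, 0, 0],
    [-8, 0, 0, 0],
    [0, 0, 0, 0],
    [0, 0, 0, 0],
  ],
)

```text
time_s: 11.6
ee_pos: [527.0, -46.1, 152.7]
ee_rot: [-1.918, -2.487, -0.0]
contact_force: [0.7, -0.2, -0.3]
opening: 0.899
```

Request:
step_arm(
  rows=[
    [0, 0, 10, 0],
    [0, 0, 15, 0],
    [0, 0, 15, 0],
    [0, 0, 15, 0],
    [0, 0, 15, 0],
    [0, 0, 10, 0],
    [0, 0, 4, 0],
    [0, 0, 0, 0],
    [0, 0, 0, 0],
  ],
  hand=1,
)

```text
time_s: 12.35
ee_pos: [527.6, -46.1, 69.2]
ee_rot: [1.916, 2.489, 0.0]
contact_force: [0.2, 0.5, -0.0]
opening: 0.001
```

```bash
python3 - <<'E'
from cell import *
from h import *
s=read_state();print(s["time_s"],rf(s["ee_pos"]),np.round(s["ee_rot"],3),s["opening"],np.round(s["contact_force"],1))
c=read_camera("wrist");c2=read_camera("scene")
im=np.zeros((420,800,3),np.uint8);im[:,:560]=cv2.resize(c["frame"][:,:,::-1],(560,420));im[:240,560:]=cv2.resize(c2["frame"][150:250,170:270,::-1],(240,240),interpolation=cv2.INTER_CUBIC)
cv2.imwrite("pics/w4.png",im)
E
```

```text
12.35 [[-74.7   0.1  69.2]] [1.916 2.489 0.   ] 0.0009354769743746418 [ 0.2  0.5 -0. ]
```

View pics/w4.png

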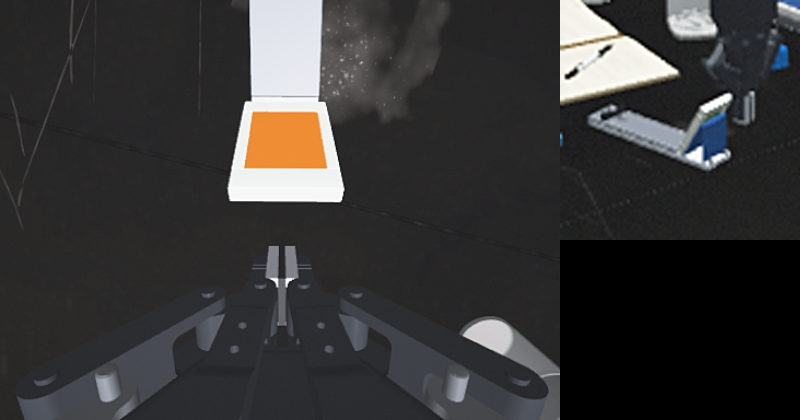

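The carrier leans on the ramp, back outwards (the orange face at (285,140)). The shut fingers at (282,250) are centred behind it. Now I'll push.

Request:
step_arm(
  rows=[
    [8, 0, 0, 0],
    [8, 0, 0, 0],
    [5, 0, 0, 0],
    [5, 0, 0, 0],
    [5, 0, 0, 0],
    [5, 0, 0, 0],
    [5, 0, 0, 0],
    [5, 0, 0, 0],
    [5, 0, 0, 0],
    [5, 0, 0, 0],
    [0, 0, 0, 0],
  ],
)

```text
time_s: 13.37
ee_pos: [512.6, 9.3, 68.9]
ee_rot: [-1.914, -2.49, -0.001]
contact_force: [0.7, -0.9, -0.3]
opening: -0.002
```

Request:
step_arm(
  rows=[
    [5, 0, 0, 0],
    [5, 0, 0, 0],
    [5, 0, 0, 0],
    [5, 0, 0, 0],
    [0, 0, 0, 0],
    [0, 0, 0, 0],
  ],
)

```text
time_s: 13.87
ee_pos: [507.9, 27.5, 69.1]
ee_rot: [-1.916, -2.49, -0.0]
contact_force: [-0.2, 0.0, 0.1]
opening: 0.003
```

```bash
python3 prof.py
```

```text
13.8667 [[ 1.4  0.4 69.1]] [-1.916 -2.49  -0.   ] 0.002680611185128544 [-0.2  0.   0.1]
150 [45.2  1.8 19.9] [248 245 243] ; 160 [38.   1.7 20.2] [201 241 188] ; 170 [30.5  1.7 19. ] [200 241 185] ; 180 [23.2  1.7 20. ] [199 241 182] ; 190 [16.   1.7 21.6] [247 247 247] ; 200 [ 8.5  1.7 22.1] [247 247 247] ; 210 [-2.2  1.6 14.3] [ 62 104 176] ; 220 [-7.5  1.6 22.1] [ 64 105 179] ; 230 [10.2  1.8 81. ] [40 38 41] ; 240 [10.3  1.8 93.5] [40 38 41] ; 250 [ 10.6   1.8 104.1] [40 38 41] ; 260 [  7.5   1.8 107.4] [106 106 113] ; 270 [  2.4   1.8 107.3] [109 109 114] ; 280 [ -2.4   1.8 107.7] [105 106 113] ; 290 [ -7.8   1.8 107.5] [105 104 112] ; 300 [-95.2   1.4   1. ] [43 40 41] ; 310 [-106.2    1.4    1.1] [43 44 41] ; 320 [ 10.4   1.9 147. ] [41 40 44] ;
```

The carrier has fallen over: the bed-side profile shows a flat white and green face at z≈21. I'll rise and look at the carrier and stop together.

Request:
step_arm(
  rows=[
    [0, 0, -15, 0],
    [0, 0, -20, 0],
    [0, 0, -20, 0],
    [0, 0, -15, 0],
    [0, 0, 0, 0],
    [0, 0, 0, 0],
  ],
  hand=0.2,
)

```text
time_s: 14.42
ee_pos: [508.7, 26.6, 139.8]
ee_rot: [1.917, 2.487, 0.002]
contact_force: [-0.1, -0.5, -0.3]
opening: 0.803
```

```bash
python3 - <<'E'
from cell import *
from h import *
s=read_state();print(s["time_s"],rf(s["ee_pos"]),np.round(s["ee_rot"],3),s["opening"])
c=read_camera("wrist");import pickle;pickle.dump(c,open("w5.pkl","wb"))
H=hsv(c);m=(H[...,2]>180)&(H[...,1]<25)|((H[...,0]>40)&(H[...,0]<75)&(H[...,1]>30)&(H[...,2]>150))
for a,ce,mm in blobs(m,800):
    r=cv2.approxPolyDP(max(cv2.findContours(mm.astype(np.uint8),0,2)[0],key=len),5,True)[:,0]
    print(a,np.round(ce),r.tolist(),rf(onz(c,r,21)).tolist())
G=((H[...,0]>40)&(H[...,0]<75)&(H[...,1]>30)&(H[...,2]>150))
for a,ce,mm in blobs(G,100): print("green",a,rf(onz(c,[ce],19)))
cv2.imwrite("pics/w5.png",c["frame"][:,:,::-1])
E
```

```text
14.4167 [[ 3.000e-01 -1.000e-01  1.398e+02]] [1.917e+00 2.487e+00 2.000e-03] 0.8032320990923569
7951 [259. 102.] [[236, 3], [233, 180], [279, 183], [287, 104], [281, 91], [283, 33], [281, 40], [263, 40], [263, 60], [256, 61], [256, 41], [239, 40], [236, 26], [255, 24], [256, 5], [263, 4], [263, 24], [283, 27], [283, 3]] [[161.5, 19.7, 21.0], [6.0, 25.8, 21.0], [2.9, -20.4, 21.0], [78.6, -26.2, 21.0], [90.1, -20.4, 21.0], [138.3, -21.1, 21.0], [132.7, -19.5, 21.0], [132.6, -3.6, 21.0], [116.4, -3.7, 21.0], [115.5, 2.6, 21.0], [131.8, 2.6, 21.0], [132.7, 17.6, 21.0], [143.8, 20.0, 21.0], [145.3, 3.4, 21.0], [160.0, 2.5, 21.0], [160.8, -3.5, 21.0], [145.3, -3.5, 21.0], [143.0, -21.0, 21.0], [161.6, -20.6, 21.0]]
green 1010 [[62.  -0.3 19. ]]
green 936 [[32.8 -0.2 19. ]]
```

View pics/w5.png

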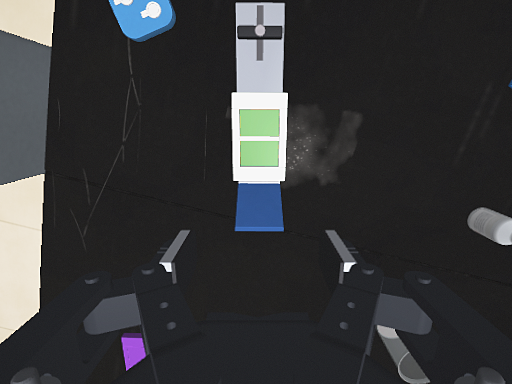

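The carrier lies windows up (two green windows at (259,138)), square and centred. It spans x≈5–89, and the stop face is at ≈133. I'll grasp it across the width and slide it.

Request:
step_arm(
  rows=[
    [15, 0, 0, 0],
    [15, 0, 10, 0],
    [15, 0, 20, 0],
    [0, 0, 25, 0],
    [0, 0, 25, 0],
    [0, 0, 20, 0],
    [0, 0, 14, 0],
    [0, 0, 8, 0],
    [0, 0, 5, 0],
    [0, 0, 2, 0],
    [0, 0, 0, 0],
    [0, 0, 0, 0],
  ],
)

```text
time_s: 15.47
ee_pos: [497.2, 70.5, 10.7]
ee_rot: [1.917, 2.488, 0.002]
contact_force: [-0.4, 0.2, 0.6]
opening: 0.799
```

Request:
step_arm(
  rows=[
    [0, 0, 0, 0],
    [0, 0, 0, 0],
    [0, 0, 0, 0],
    [0, 0, 0, 0],
    [0, 0, 0, 0],
    [0, 0, 0, 0],
    [0, 0, 0, 0],
  ],
  hand=1,
  squeeze=20,
)

```text
time_s: 16.05
ee_pos: [497.5, 70.6, 11.1]
ee_rot: [1.916, 2.488, 0.003]
contact_force: [-0.8, 0.2, 6.1]
opening: 0.597
```

Request:
step_arm(
  rows=[
    [4, 0, 0, 0],
    [4, 0, 0, 0],
    [4, 0, 0, 0],
    [4, 0, 0, 0],
    [4, 0, 0, 0],
    [4, 0, 0, 0],
    [4, 0, 0, 0],
    [4, 0, 0, 0],
    [3, 0, 0, 0],
    [0, 0, 0, 0],
    [0, 0, 0, 0],
    [0, 0, 0, 0],
  ],
)

```text
time_s: 17.05
ee_pos: [489.2, 103.3, 11.2]
ee_rot: [1.916, 2.486, 0.002]
contact_force: [0.7, -2.5, 5.7]
opening: 0.601
```

```bash
cat > gap.py <<'E'
from cell import *
from h import *
s=read_state();print(s["time_s"],rf(s["ee_pos"]),s["opening"],"F along u,n,z",np.round([s["contact_force"][:2]@U,s["contact_force"][:2]@N,s["contact_force"][2]],1))
c=read_camera("wrist");g=c["frame"].astype(int).mean(2)
for col in (244,272):
    i=np.where(g[:,col]>-1)[0];w=rf(onz(c,np.c_[np.full(len(i),col),i],20.5))
    k=[j for j in range(len(i)) if 100<w[j,0]<150];print(col,[(j,w[j,0],int(g[j,col])) for j in k])
E
python3 gap.py
```

```text
17.05 [[79.5 -0.9 11.2]] 0.6005655030372444 F along u,n,z [-2.6 -0.1  5.7]
244 [(109, np.float64(149.7), 174), (110, np.float64(149.2), 175), (111, np.float64(148.7), 174), (112, np.float64(148.3), 174), (113, np.float64(147.8), 176), (114, np.float64(147.4), 174), (115, np.float64(146.9), 174), (116, np.float64(146.4), 175), (117, np.float64(146.0), 179), (118, np.float64(145.5), 196), (119, np.float64(145.0), 41), (120, np.float64(144.6), 29), (121, np.float64(144.1), 48), (122, np.float64(143.6), 61), (123, np.float64(143.2), 58), (124, np.float64(142.7), 57), (125, np.float64(142.2), 58), (126, np.float64(141.7), 59), (127, np.float64(141.3), 60), (128, np.float64(140.8), 59), (129, np.float64(140.3), 60), (130, np.float64(139.8), 58), (131, np.float64(139.4), 59), (132, np.float64(138.9), 57), (133, np.float64(138.4), 56), (134, np.float64(137.9), 55), (135, np.float64(137.4), 57), (136, np.float64(137.0), 58), (137, np.float64(136.5), 56), (138, np.float64(136.0), 42), (139, np.float64(135.5), 22), (140, np.float64(135.0), 196), (141, np.float64(134.5), 177), (142, np.float64(1
[... 4380 characters left out ...]
at64(112.2), 242), (186, np.float64(111.6), 241), (187, np.float64(111.1), 242), (188, np.float64(110.6), 241), (189, np.float64(110.0), 242), (190, np.float64(109.5), 242), (191, np.float64(109.0), 244), (192, np.float64(108.4), 245), (193, np.float64(107.9), 173), (194, np.float64(107.3), 150), (195, np.float64(106.8), 154), (196, np.float64(106.3), 154), (197, np.float64(105.7), 154), (198, np.float64(105.2), 154), (199, np.float64(104.6), 154), (200, np.float64(104.1), 152), (201, np.float64(103.5), 152), (202, np.float64(103.0), 153), (203, np.float64(102.4), 152), (204, np.float64(101.9), 151), (205, np.float64(101.3), 151), (206, np.float64(100.8), 151), (207, np.float64(100.2), 148)]
```

Gap is about 13 mm and equal on both sides, with 2.6 N drag. I'll advance 10 mm, then creep.

Request:
step_arm(
  rows=[
    [2, 0, 0, 0],
    [2, 0, 0, 0],
    [2, 0, 0, 0],
    [2, 0, 0, 0],
    [2, 0, 0, 0],
    [0, 0, 0, 0],
    [0, 0, 0, 0],
    [0, 0, 0, 0],
  ],
)

```text
time_s: 17.77
ee_pos: [486.7, 112.5, 11.2]
ee_rot: [1.916, 2.485, 0.002]
contact_force: [0.4, -4.2, 6.3]
opening: 0.605
```

Request:
step_arm(
  rows=[
    [0.5, 0, 0, 0],
    [0.5, 0, 0, 0],
    [0, 0, 0, 0],
    [0, 0, 0, 0],
  ],
)

```text
time_s: 18.1
ee_pos: [486.6, 112.9, 11.2]
ee_rot: [1.916, 2.484, 0.001]
contact_force: [1.7, -4.4, 6.4]
opening: 0.599
```

```bash
cat > gap.py <<'E'
from cell import *
from h import *
s=read_state();print(s["time_s"],rf(s["ee_pos"]),s["opening"],"F along u,n,z",np.round([s["contact_force"][:2]@U,s["contact_force"][:2]@N,s["contact_force"][2]],1))
c=read_camera("wrist");g=c["frame"].astype(int).mean(2)
for col in (244,252,264,272):
    w=rf(onz(c,np.c_[np.full(384,col),np.arange(384)],20.5))[:,0]
    print(col,[(w[j],int(g[j,col])) for j in range(384) if s.get("lo",0)+126<w[j]<138])
E
python3 gap.py
```

```text
18.1 [[89.5 -0.9 11.2]] 0.5990066873862994 F along u,n,z [-4.7 -0.5  6.4]
244 [(np.float64(137.7), 57), (np.float64(137.2), 56), (np.float64(136.7), 57), (np.float64(136.2), 44), (np.float64(135.7), 39), (np.float64(135.2), 148), (np.float64(134.7), 187), (np.float64(134.2), 162), (np.float64(133.7), 104), (np.float64(133.2), 112), (np.float64(132.6), 181), (np.float64(132.1), 240), (np.float64(131.6), 244), (np.float64(131.1), 242), (np.float64(130.6), 242), (np.float64(130.1), 242), (np.float64(129.6), 242), (np.float64(129.0), 242), (np.float64(128.5), 242), (np.float64(128.0), 241), (np.float64(127.5), 242), (np.float64(127.0), 242), (np.float64(126.4), 242)]
252 [(np.float64(137.7), 89), (np.float64(137.2), 56), (np.float64(136.7), 53), (np.float64(136.2), 43), (np.float64(135.7), 39), (np.float64(135.2), 148), (np.float64(134.7), 188), (np.float64(134.2), 163), (np.float64(133.7), 104), (np.float64(133.1), 113), (np.float64(132.6), 179), (np.float64(132.1), 239), (np.float64(131.6), 244), (np.float64(131.1), 242), (np.float64(130.6), 242), (np.float64(130.1), 242), (np.float64(
[... 666 characters left out ...]
np.float64(128.0), 241), (np.float64(127.5), 241), (np.float64(127.0), 242), (np.float64(126.4), 241)]
272 [(np.float64(137.7), 62), (np.float64(137.2), 62), (np.float64(136.7), 62), (np.float64(136.2), 53), (np.float64(135.7), 33), (np.float64(135.2), 102), (np.float64(134.7), 193), (np.float64(134.1), 186), (np.float64(133.6), 102), (np.float64(133.1), 113), (np.float64(132.6), 174), (np.float64(132.1), 239), (np.float64(131.6), 244), (np.float64(131.1), 243), (np.float64(130.6), 242), (np.float64(130.1), 242), (np.float64(129.5), 241), (np.float64(129.0), 241), (np.float64(128.5), 242), (np.float64(128.0), 242), (np.float64(127.5), 241), (np.float64(127.0), 241), (np.float64(126.4), 242)]
```

Request:
step_arm(
  rows=[
    [0.5, 0, 0, 0],
    [0.5, 0, 0, 0],
    [0.5, 0, 0, 0],
    [0.5, 0, 0, 0],
    [0, 0, 0, 0],
    [0, 0, 0, 0],
  ],
)

```text
time_s: 18.65
ee_pos: [486.1, 114.9, 11.1]
ee_rot: [1.916, 2.484, 0.001]
contact_force: [0.9, -4.0, 6.4]
opening: 0.602
```

Request:
step_arm(
  rows=[
    [0.5, 0, 0, 0],
    [0, 0, 0, 0],
    [0, 0, 0, 0],
  ],
)

```text
time_s: 18.9
ee_pos: [486.1, 115.1, 11.2]
ee_rot: [1.916, 2.484, 0.001]
contact_force: [0.8, -3.7, 7.4]
opening: 0.602
```

```bash
python3 gap.py | sed 's/np.float64//g' | cut -c1-330
```

```text
18.9 [[91.7 -0.9 11.2]] 0.6018117999581887 F along u,n,z [-3.8  0.1  7.4]
244 [((137.9), 57), ((137.4), 56), ((136.9), 58), ((136.4), 53), ((135.9), 37), ((135.4), 54), ((134.9), 188), ((134.3), 241), ((133.8), 244), ((133.3), 242), ((132.8), 242), ((132.3), 241), ((131.8), 242), ((131.3), 241), ((130.7), 241), ((130.2), 242), ((129.7), 242), ((129.2), 242), ((128.7), 241), ((128.1), 241), ((127.6), 2
252 [((137.9), 96), ((137.4), 67), ((136.9), 49), ((136.4), 52), ((135.9), 35), ((135.4), 53), ((134.8), 187), ((134.3), 242), ((133.8), 244), ((133.3), 242), ((132.8), 242), ((132.3), 241), ((131.8), 242), ((131.3), 242), ((130.7), 241), ((130.2), 241), ((129.7), 242), ((129.2), 241), ((128.7), 242), ((128.1), 241), ((127.6), 2
264 [((137.9), 169), ((137.4), 168), ((136.9), 172), ((136.4), 178), ((135.9), 175), ((135.3), 31), ((134.8), 178), ((134.3), 240), ((133.8), 244), ((133.3), 242), ((132.8), 242), ((132.3), 242), ((131.8), 242), ((131.2), 241), ((130.7), 242), ((130.2), 242), ((129.7), 241), ((129.2), 241), ((128.6), 241), ((128.1), 241), ((127.
272 [((137.9), 61), ((137.4), 61), ((136.9), 63), ((136.4), 59), ((135.8), 39), ((135.3), 52), ((134.8), 183), ((134.3), 245), ((133.8), 243), ((133.3), 242), ((132.8), 242), ((132.3), 242), ((131.8), 241), ((131.2), 241), ((130.7), 242), ((130.2), 242), ((129.7), 241), ((129.2), 242), ((128.6), 241), ((128.1), 242), ((127.6), 2
```

Request:
step_arm(
  rows=[
    [0.5, 0, 0, 0],
    [0, 0, 0, 0],
    [0, 0, 0, 0],
  ],
)

```text
time_s: 19.2
ee_pos: [486.0, 115.0, 11.2]
ee_rot: [1.916, 2.483, 0.0]
contact_force: [1.6, -4.6, 5.9]
opening: 0.602
```

Request:
step_arm(
  rows=[
    [0.5, 0, 0, 0],
    [0, 0, 0, 0],
    [0, 0, 0, 0],
  ],
)

```text
time_s: 19.45
ee_pos: [486.0, 115.1, 11.2]
ee_rot: [1.916, 2.483, -0.0]
contact_force: [1.2, -5.8, 5.5]
opening: 0.602
```

The tool has stopped advancing while the force rises from 3.8 to 5.9 N: the carrier is touching the stop. Release and rise.

Request:
step_arm(
  rows=[
    [0, 0, 0, 0],
    [0, 0, 0, 0],
    [0, 0, 0, 0],
    [0, 0, 0, 0],
  ],
  hand=0.2,
)

```text
time_s: 19.78
ee_pos: [483.0, 119.2, 9.6]
ee_rot: [-1.915, -2.489, 0.001]
contact_force: [-0.0, 0.9, 0.6]
opening: 0.797
```

Request:
step_arm(
  rows=[
    [0, 0, -5, 0],
    [0, 0, -15, 0],
    [0, 0, -20, 0],
    [0, 0, -25, 0],
    [-15, 0, -25, 0],
    [-25, 0, -25, 0],
    [-25, 0, -15, 0],
    [-20, 0, 0, 0],
    [0, 0, 0, 0],
    [0, 0, 0, 0],
  ],
)

```text
time_s: 20.62
ee_pos: [505.6, 34.9, 140.6]
ee_rot: [1.921, 2.486, 0.001]
contact_force: [-0.9, 0.6, -0.5]
opening: 0.798
```

```bash
python3 - <<'E'
from cell import *
from h import *
s=read_state();print(s["time_s"],rf(s["ee_pos"]),np.round(s["contact_force"],1))
c=read_camera("wrist");H=hsv(c);g=c["frame"].astype(int).mean(2)
G=((H[...,0]>40)&(H[...,0]<75)&(H[...,1]>30)&(H[...,2]>150))
for a,ce,mm in blobs(G,100): print("green",a,rf(onz(c,[ce],19)))
for col in (244,250,266,272):
    w=rf(onz(c,np.c_[np.full(384,col),np.arange(384)],20.5))[:,0]
    print(col,[(float(w[j]),int(g[j,col])) for j in range(384) if 131<w[j]<146])
T=read_camera("top");import pickle;T0=pickle.load(open("d0.pkl","rb"))["top"]
df=np.abs(T["frame"].astype(int)-T0["frame"]).sum(2)>120
for a,ce,_ in blobs(df,15): print("changed",a,np.round(ce),np.round(onz(T,[ce],15)[0]))
cv2.imwrite("pics/w6.png",c["frame"][:,:,::-1])
E
```

```text
20.6167 [[  9.2   0.7 140.6]] [-0.9  0.6 -0.5]
green 1157 [[108.   1.  19.]]
green 1017 [[79.   1.3 19. ]]
244 [(145.2, 180), (144.4, 86), (143.6, 50), (142.8, 62), (141.9, 61), (141.1, 63), (140.3, 63), (139.5, 66), (138.7, 65), (137.9, 66), (137.1, 67), (136.3, 48), (135.5, 26), (134.6, 255), (133.8, 253), (133.0, 247), (132.2, 246), (131.4, 246)]
250 [(145.9, 206), (145.1, 179), (144.3, 86), (143.5, 51), (142.7, 60), (141.9, 64), (141.1, 64), (140.3, 65), (139.5, 66), (138.7, 65), (137.9, 66), (137.1, 68), (136.3, 49), (135.4, 32), (134.6, 255), (133.8, 253), (133.0, 247), (132.2, 246), (131.3, 246)]
266 [(145.9, 207), (145.1, 179), (144.3, 84), (143.5, 45), (142.7, 49), (141.9, 47), (141.1, 44), (140.3, 39), (139.5, 51), (138.7, 55), (137.8, 62), (137.0, 66), (136.2, 51), (135.4, 33), (134.6, 255), (133.8, 253), (132.9, 247), (132.1, 246), (131.3, 246)]
272 [(145.9, 206), (145.1, 178), (144.3, 86), (143.5, 51), (142.7, 61), (141.9, 62), (141.1, 65), (140.3, 65), (139.5, 66), (138.6, 66), (137.8, 68), (137.0, 68), (136.2, 54), (135.4, 23), (134.6, 255), (133.8, 253), (132.9, 247), (132.1, 246), (131.3, 246)]
changed 4802 [185. 244.] [422. 125.  15.]
changed 669 [316. 199.] [ 553. -245.   15.]
changed 2613 [163. 350.] [122. 180.  15.]
changed 743 [189. 315.] [221. 110.  15.]
changed 495 [ 10. 354.] [102. 616.  15.]
```

View pics/w6.png

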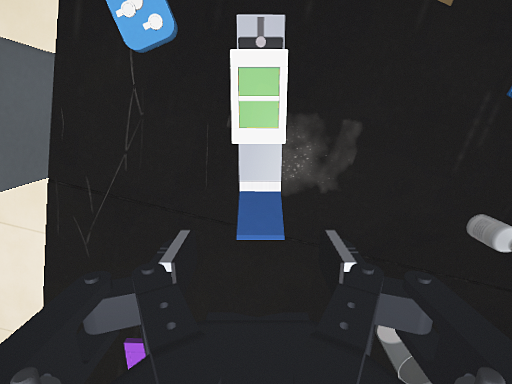

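The carrier sits square against the stop, windows up, with no visible gap at any of four columns. The stop's edges are where they were before contact, and the robot is clear. Handing in.

```bash
python3 -c "
from cell import *
print(sign_off())"
```

```text
the job is handed in; nothing more can be done
None
```

The carrier is turned over and lies windows up against the end stop. I handed the job in at about 21 s on the robot's clock, and the hand-in gives no verdict.

- **Ramp:** I gripped the larger orange and white carrier off-centre and levered it over the ramp's top edge, which took up to about 20 N. I let go at about 47° and it dropped to 60° with its lower edge in the groove, resting by itself.
- **Turnover:** I pushed its upper edge from behind with shut fingers. It fell flat on the bed, windows up, centred and square.
- **Slide to the stop:** I slid it gripped until the tool stopped advancing and the force rose from 3.8 to 5.9 N, then released and rose clear.

**Last checks:**
- The carrier's front edge lies against the stop at all four columns I measured, less than about 1 mm away and square.
- It is about 1 mm off the bed's middle line.
- The stop's edges matched their earlier position within about 1 mm, and contact force was near zero.

**What disagreed or was not checked:**
- **Stop position:** readings were 133 to 136 mm depending on the view, so I used the force and the visible gap for the final contact.
- **Bystanders:** comparing the overhead picture before and after showed no separate change at any of them. The arm hid part of that picture, so I did not measure the float separately; the gripper never went near it.

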